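Seat the antenna handset in the test nest

ROBOT

A 6-joint arm with a two-finger parallel gripper is mounted at the origin on the work surface. World frame = base frame: x ahead of the robot, y to its left, z up, the work surface at z = 0. Lengths are in m, angles in rad, forces in N, time in s.
With the tool pointing down it reaches from about 0.35 to 0.975 m from the base axis. Payload 4.9 kg.
Tool frame: the origin (TCP) lies at the very end of the fingers, on their centre line; the grasp point (between the pads) lies 19 mm behind it; z points along the fingers, y is the line along which they close (so a half turn about z gives the same grasp; the last joint's range is limited). The gripper opens to 85 mm and grips with 20 to 120 N. Pads are 22 mm wide; open, the fingers measure 114 mm over their backs; the gripper's body (76 mm by 85 mm) begins 54 mm behind the grasp point. The pads swing forward as they close: fully open they stand 13 mm farther back than shut.
Start: joints at [1.003, 0.053, 1.613, -0, 1.476, -0.119], TCP at [0.271, 0.563, 0.231] pointing down, gripper open.
Joint ranges: [-3.01, 3.01], [-1.01, 2.22], [0.06, 2.58], [-1.02, 4.17], [0.09, 2.62], [-3.14, 3.14]. Speed limits (rad/s): [2.57, 2.57, 3.14, 3.14, 3.14, 3.14].

INTERFACE

Orientations are given as a rotation vector (axis times angle).
In Python, from station import ctrl gives the robot as it stands. The module is installed in compiled form; this text tells all that it offers.
- The arm moves only by the tool jog_arm, never from a script. Its argument "steps" is a list of rows, each an object with "delta_rot": the turn, a rotation vector about the tool's x, y, z in degrees, a list of three; "linear": the shift along the tool's x, y, z in m, a list of three; "grip": the finger opening in m, from 0 to 0.0854. In form: [{"delta_rot": [rx, ry, rz], "linear": [x, y, z], "grip": grip}, ...]. A call has 1 to 10 rows; each row shifts and turns the commanded pose from where the row before left it, along the tool's axes as they then stand; what a row does not reach is not made up. A row lasts 1/10 s, in which the tool goes at most 50 mm and 8.59 degrees, less where a joint would pass 70% of its speed; a pose out of reach is approached as far as the arm can. A call with a gripper value outside its range is refused whole. The fingers move at their own pace and stop on an object; "newtons" is the grip in N (left out, the last holds). Time passes only in rows, so rows that do not move let the fingers close. It gives the time, the measured TCP pose, the force, the opening and the grip force at its end, in the units of the state.
- ctrl.get_obs(): the state, without advancing time (a new reading comes with each control period).
- ctrl.get_image(name): name is "scene" or "top" or "wrist"; returns (picture, depth): 420x560x3 uint8, red, green, blue; 420x560 float32, m along the optical axis (not along the pixel's ray), 0 where there is no reading.
- ctrl.camera_info(name): a dict with "camera_matrix" (3x3 intrinsics, pixels), "R" (3x3) and "t" (3): a world point X has camera coordinates R X + t; the wrist camera has in their place "T_tool_cam" (4x4, takes a point from camera to tool coordinates, whose origin is the TCP and whose axes are the flange's). Camera axes: x right, y down, z forward; pixel columns grow to the right and rows downward; lengths in m; the calibration is good to about 2 mm. A picture is of the moment at which its call begins: read the wrist's pose just before it. camera_info takes no time and is no camera call.
- ctrl.finish_job(): hands the job in; it is judged then, once.
The state is a dict: "t": time; "q": joint angles; "dq": joint speeds; "effort": joint torques, N m; "tool_pos": TCP position; "tool_rot": TCP orientation; "contact_force": force on the tool from outside, world axes, zero at the start; "wrist_torque": the same for the moment, N m; "opening": finger opening in m; "grip_force": force on a finger pad.
Only numpy, scipy, OpenCV 4.12 (cv2) and the standard library are available. Lean on these libraries where they do the work, as an engineer would, in place of code of your own. Each camera call takes 0.05 s, during which the arm holds its last target. There are 200 camera calls.

TASK

Take the handset with the stub antenna out of the tray and lay it flat on the dark mat, let go, then take it again by its antenna end and lower it into the test nest, antenna sticking out of the open end. Keep hold of it until it lies down on the nest's floor, then let go so that it stays there flat and fully home. Leave the plain phone in the tray where it is.

Things in the scene. Friction and masses are not known exactly. Their poses are not given: they have to be found in the camera images.
- handset: Thick grey handset, 124 (x) x 56 (y) x 24 mm, 0.10-0.16 kg, balanced mid-length, 12 keys on top. Origin: centre of underside; x points to its head, where a stub antenna (12 mm thick, at y +16 mm) sticks out 28 mm more. Lies in a tray cell, head away from the robot. Cell walls leave free only the 50 mm at its foot: grip there across the width, 34 mm from the middle, lift straight up 50 mm.
- phone: Bystander to leave alone: plain thin black phone, no antenna, 146 x 62 x 10 mm, origin centre of underside, in the other cell (132 mm away) of the fixed black tray. Both devices lie 18 mm above the bench. Cell walls, 50 mm high, stand 35 mm either side of the cell's middle line, from 6 mm (+-5) footward of a device's middle to past its head; at the foot only the rib beneath rises above 12 mm.
- mat: Fixed dark rubber mat, 220 (x) x 140 (y) x 3 mm, on the bench between tray and nest. Origin: centre of its underside, on the bench top. Its x points roughly away from the robot. Free place to lay the handset and change the grip.
- nest: Fixed nest, white on an 8 mm metal plate. Origin: bench top, under the middle of a centred seated handset; +x is where the handset's head points. Floor rib 18 mm high, 40 wide. Walls 50 mm high: sides at y +-35 mm, up to x +6; foot wall at x -70. Beyond x +6 the sides are free for fingers: hold the handset 34 mm headward of its middle. End stop at x +70, y -22 to -2, 34 mm high.
Mind the look-alikes: they are no part of the job. There is more than one size of the handset; the one meant has the size given above. Of the things that look like the nest, the larger one is meant.

How it is judged:
On the way, in this order (a step that is already met when the one before it is completed fails the run):
1. the handset lies flat on the mat, released (x of handset in the frame of mat between -0.065 and 0.065 m and y of handset in the frame of mat between -0.055 and 0.055 m and height (world z) of handset below 0.012 m and angle between handset's own z axis and vertical below 0.1 rad and contact force between the fingers and handset below 0.1 N), for 0.2 s.
2. the handset is down in the nest, no more than 9 mm above its floor, while the fingers still hold it (x of handset in the frame of nest between -0.018 and 0.018 m and y of handset in the frame of nest between -0.018 and 0.018 m and z of handset in the frame of nest below 0.027 m and contact force between the fingers and handset above 0.5 N), for 0.1 s.
At the end, for the whole second after the job is handed in: The handset lies at rest in the test nest, its middle within 15 mm of the nest's origin lengthwise and sideways, in line with the nest within 10 degrees, flat within 6 degrees and no more than 6 mm above the nest's floor, antenna out of the open end; the plain phone is within 30 mm of where it was (x of handset in the frame of nest between -0.015 and 0.015 m and y of handset in the frame of nest between -0.015 and 0.015 m and z of handset in the frame of nest below 0.024 m and angle between handset's own z axis and vertical below 0.1 rad and angle between the x axis of handset and the x axis of nest, either way round below 0.18 rad and linear speed of handset below 0.02 m/s and distance of phone from where it was at the start of the episode below 0.03 m); the robot touches nothing.
It fails at once if the plain phone is moved by more than 30 mm (distance of phone from where it was at the start of the episode above 0.03 m).
It also fails if it takes over 54 s, if anything falls off the work surface, if the arm or the gripper's body presses on something with over 40 N, if the wrist force passes 120 N, or if a joint passes its speed limit or range.

## Working session

There is one attempt and no reset: what is moved stays moved. The work goes in short steps, Python scripts to look and compute and a tool call to move; the robot and the scene stay as the last step left them, time stands still between calls to the robot, and variables do not carry over. Pictures are saved under pics/ and viewed, at most 10 in all, crops included, and the job is handed in when it is done.

Besides the shell and the picture viewer there is one more tool, called after "Emit:" by a JSON object that holds its "method" and its "body". jog_arm: Moves the arm, as the interface text tells. Its arguments: {"type":"object","properties":{"steps":{"type":"array"},"newtons":{"type":"number"}},"required":["steps"]}

```bash
mkdir -p pics; cat > h.py <<'E'
import numpy as np, cv2
from station import ctrl
from scipy.spatial.transform import Rotation as Ro
def cloud(n):
    o=ctrl.get_obs(); im,d=ctrl.get_image(n); c=ctrl.camera_info(n); K=np.array(c["camera_matrix"])
    v,u=np.indices(d.shape); P=np.stack([(u-K[0,2])*d/K[0,0],(v-K[1,2])*d/K[1,1],d],-1)
    if n=="wrist":
        T=np.array(c["T_tool_cam"]); P=P@T[:3,:3].T+T[:3,3]; W=P@Ro.from_rotvec(o["tool_rot"]).as_matrix().T+np.array(o["tool_pos"])
    else: W=(P-np.array(c["t"]))@np.array(c["R"])
    W[d==0]=np.nan
    return im,W
def save(n,im,k=1,crop=None):
    if crop: u0,v0,u1,v1=crop; im=im[v0:v1,u0:u1]
    cv2.imwrite("pics/"+n,cv2.resize(im[...,::-1],None,fx=k,fy=k,interpolation=cv2.INTER_CUBIC))
E
python3 - <<'E'
from h import *
im,W=cloud("top"); save("top.png",im,1.4); np.savez("top.npz",im=im,W=W)
im,W=cloud("scene"); save("scene.png",im,1.4);np.savez("scene.npz",im=im,W=W)
print(ctrl.get_obs())
c=ctrl.camera_info("top");print(c)
E
```

```text
{'t': 0.1, 'q': array([ 1.00302293e+00,  5.33160133e-02,  1.61417732e+00,  2.17641910e-05,
        1.47602496e+00, -1.19023467e-01]), 'dq': array([ 0.00204315, -0.00225429, -0.00278231,  0.00149451,  0.00041633,
       -0.00048218]), 'effort': array([ 4.41421525e-04, -3.94905066e+01, -3.71364176e+01, -8.19332740e-05,
        3.86325803e-03,  2.46375532e-05]), 'tool_pos': array([0.27084366, 0.56262392, 0.23015804]), 'tool_rot': array([-6.98849169e-01, -3.06218955e+00,  2.83612877e-03]), 'contact_force': array([ 0.28978809, -0.02292009, -0.5096324 ]), 'wrist_torque': array([ 0.01661852,  0.01906893, -0.02701175]), 'grip_force': 0.0, 'opening': 0.08539276500639867}
{'camera_matrix': array([[512.4198642 ,   0.        , 281.01076648],
       [  0.        , 512.4198642 , 212.6815894 ],
       [  0.        ,   0.        ,   1.        ]]), 'R': array([[-0.01893507, -0.99978589, -0.00834443],
       [-0.99720407,  0.01948828, -0.07214045],
       [ 0.07228763,  0.00695511, -0.99735958]]), 't': array([0.05713896, 0.45224845, 1.42705079])}
```

View pics/top.png

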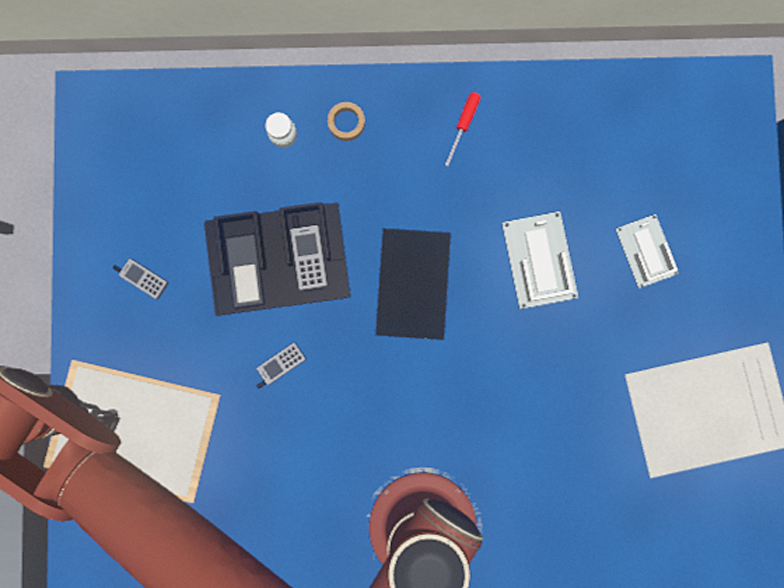

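View pics/scene.png

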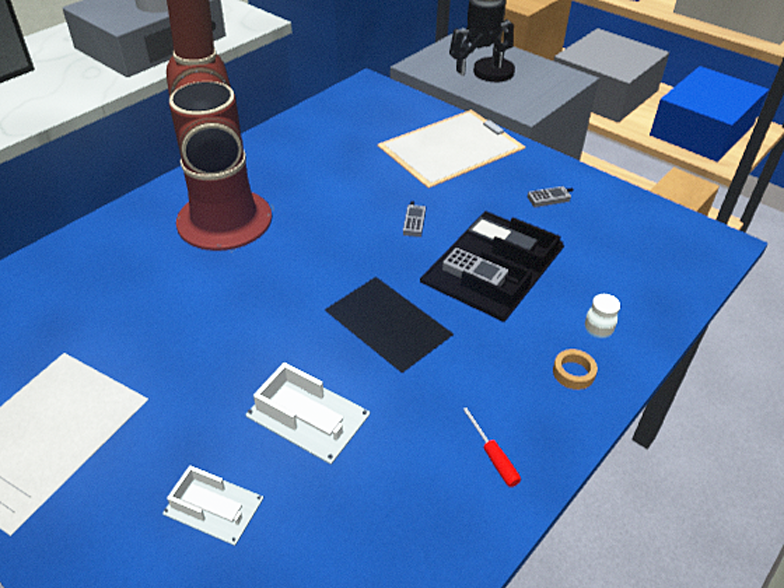

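Candidates (top picture at 1.4x): a grey handset in the tray at (309,257), small grey ones at (140,278) and (281,365). The tray one is larger, in a cell, so it should be the one meant. Nests: (540,260) is larger than (648,251), so it is the one meant. I'll confirm both in one enlarged crop and measure.

```bash
cat > m.py <<'E'
from h import *
z=np.load("top.npz"); im,W=z["im"],z["W"]
save("crop.png",im,2.8,(145,135,425,245))
def rect(n,box,lo,hi,extra=None):
    v,u=np.indices(W.shape[:2]); u0,v0,u1,v1=box
    m=(u>=u0)&(u<u1)&(v>=v0)&(v<v1)&(W[...,2]>lo)&(W[...,2]<hi)
    if extra is not None: m&=extra
    p=W[m]; r=cv2.minAreaRect(p[:,:2].astype(np.float32)*1000); print(n,len(p),"z",np.round(np.median(p[:,2]),4),"rect mm",np.round(np.array(r[0]),1),np.round(r[1],1),round(r[2],1),cv2.boxPoints(r).round().tolist())
    return p
g=im.astype(int)
light=g.min(-1)>90
rect("handset",(200,155,240,212),.034,.047)
rect("handset light",(200,155,240,212),.034,.047,g.min(-1)>60)
for b in [(80,180,122,215),(180,242,220,280)]: rect("small",b,.008,.04)
rect("phone",(160,160,190,225),.022,.034)
rect("mat",(265,158,325,246),-.02,.02,g.max(-1)<80)
rect("nest plate",(350,145,418,225),.002,.06,g.min(-1)>110)
rect("nest walls",(350,145,418,225),.042,.06)
rect("nest rib",(350,145,418,225),.014,.022,light)
rect("nest stop",(350,145,418,175),.028,.04)
rect("traywalls L",(140,140,192,215),.042,.06)
rect("traywalls R",(192,140,240,215),.045,.06)
E
python3 m.py
```

```text
handset 931 z 0.0416 rect mm [547.4 218.1] [145.3  86.2] 4.6 [[471.0, 255.0], [478.0, 169.0], [623.0, 181.0], [616.0, 267.0]]
handset light 828 z 0.0416 rect mm [546. 221.] [143.1  80.2] 4.6 [[471.0, 255.0], [478.0, 175.0], [621.0, 187.0], [614.0, 267.0]]
small 499 z 0.017 rect mm [503.5 560.4] [ 78.6 109.4] 0.3 [[464.0, 615.0], [465.0, 505.0], [543.0, 506.0], [543.0, 615.0]]
small 517 z 0.0173 rect mm [321.9 276.5] [97.6 95.2] 85.4 [[271.0, 232.0], [365.0, 224.0], [373.0, 321.0], [278.0, 329.0]]
phone 1125 z 0.028 rect mm [519.3 345.4] [169.4  82.9] 5.9 [[431.0, 378.0], [439.0, 295.0], [608.0, 313.0], [599.0, 395.0]]
mat 3599 z 0.0025 rect mm [483.2   9. ] [136.4 216.5] 85.1 [[370.0, -50.0], [585.0, -68.0], [597.0, 68.0], [381.0, 86.0]]
nest plate 2511 z 0.0105 rect mm [ 526.4 -250.5] [182.6 122.7] 9.3 [[426.0, -205.0], [446.0, -326.0], [627.0, -296.0], [607.0, -175.0]]
nest walls 276 z 0.0493 rect mm [ 489.3 -257.2] [84.1 87.2] 9.8 [[440.0, -221.0], [455.0, -307.0], [538.0, -293.0], [523.0, -207.0]]
nest rib 576 z 0.0178 rect mm [ 527.5 -249.3] [170.6 114.1] 9.2 [[434.0, -207.0], [452.0, -319.0], [621.0, -292.0], [603.0, -179.0]]
nest stop 19 z 0.0336 rect mm [ 599.3 -251. ] [ 7.4 20.1] 7.0 [[594.0, -241.0], [597.0, -261.0], [604.0, -261.0], [602.0, -241.0]]
traywalls L 338 z 0.0489 rect mm [568.9 353.2] [115.6  86.9] 6.1 [[507.0, 390.0], [516.0, 304.0], [631.0, 316.0], [622.0, 403.0]]
traywalls R 403 z 0.0486 rect mm [559.2 219.3] [166.5  86.3] 6.8 [[471.0, 252.0], [482.0, 167.0], [647.0, 186.0], [637.0, 272.0]]
```

View pics/crop.png

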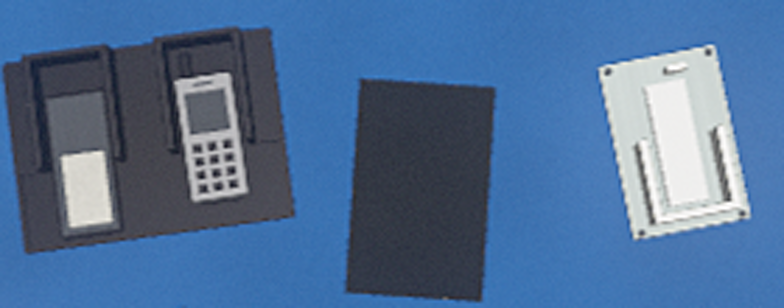

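The crop confirms it: grey handset with its stub antenna (crop px 185,62) in the right-hand cell, the plain phone in the left cell, and the large nest with its walls at the foot and its stop at the head. Next I refine the handset pose.

```bash
python3 - <<'E'
from h import *
z=np.load("top.npz"); im,W=z["im"],z["W"]
g=im.astype(int)
m=((g.min(-1)>100)&(W[...,2]>.034)).astype(np.uint8); m[:,:200]=0;m[:,242:]=0;m[:155]=0;m[215:]=0
cs,_=cv2.findContours(m,0,2); c=max(cs,key=cv2.contourArea); 
c2=ctrl.camera_info("top");K,R,t=[np.array(c2[k]) for k in("camera_matrix","R","t")]
o=-R.T@t
h=cv2.convexHull(c)[:,0,:].astype(float)
d=(np.c_[(h-K[:2,2])/[K[0,0],K[1,1]],np.ones(len(h))])@R
P=o+d*((.042-o[2])/d[:,2])[:,None]
r=cv2.minAreaRect((P[:,:2]*1000).astype(np.float32));print(np.round(r[0],1),np.round(r[1],1),r[2],cv2.boxPoints(r).round(1).tolist())
# silhouette check of light median depth edges
E
```

```text
[536.7 215.5] [123.2  54.8] 7.794971466064453 [[472.0, 234.3000030517578], [479.3999938964844, 180.0], [601.5, 196.6999969482422], [594.0999755859375, 251.0]]
```

Emit:
{"method": "jog_arm", "body": {"steps": [{"delta_rot": [0,0,-8.2],"linear": [0,0,0],"grip": 0.085},{"delta_rot": [0,0,-8.2],"linear": [0,0,0],"grip": 0.085},{"delta_rot": [0,0,-8.2],"linear": [0,0,0],"grip": 0.085},{"delta_rot": [0,0,-8.2],"linear": [0,0,0],"grip": 0.085}], "newtons": 60}}

```text
t: 0.5
tool_pos: [0.271, 0.5628, 0.2305]
tool_rot: [0.203, -3.134, 0.002]
contact_force: [-0.0, -0.2, -1.2]
opening: 0.0848
grip_force: 0.0
```

Emit:
{"method": "jog_arm", "body": {"steps": [{"delta_rot": [0,0,0],"linear": [-0.019,-0.038,0],"grip": 0.085},{"delta_rot": [0,0,0],"linear": [-0.019,-0.038,0],"grip": 0.085},{"delta_rot": [0,0,0],"linear": [-0.019,-0.038,0],"grip": 0.085},{"delta_rot": [0,0,0],"linear": [-0.019,-0.038,0],"grip": 0.085},{"delta_rot": [0,0,0],"linear": [-0.019,-0.038,0],"grip": 0.085},{"delta_rot": [0,0,0],"linear": [-0.019,-0.038,0],"grip": 0.085},{"delta_rot": [0,0,0],"linear": [-0.019,-0.038,0],"grip": 0.085},{"delta_rot": [0,0,0],"linear": [-0.019,-0.038,0],"grip": 0.085},{"delta_rot": [0,0,0],"linear": [-0.019,-0.038,0],"grip": 0.085},{"delta_rot": [0,0,0],"linear": [-0.017,-0.035,0],"grip": 0.085}]}}

```text
t: 1.5
tool_pos: [0.5048, 0.2103, 0.2308]
tool_rot: [0.193, -3.135, 0.0]
contact_force: [0.3, -0.1, -0.7]
opening: 0.0851
grip_force: 0.0
```

```bash
cat > w.py <<'E'
from h import *
import sys
name=sys.argv[1]; zt=float(sys.argv[2]); lo,hi=float(sys.argv[3]),float(sys.argv[4])
im,W=cloud("wrist"); save(name+".png",im,1.3); np.savez(name,im=im,W=W)
m=((W[...,2]>lo)&(W[...,2]<hi)&(im.min(-1)>95)).astype(np.uint8)
m=cv2.morphologyEx(m,cv2.MORPH_CLOSE,np.ones((5,5)));n,l,s,_=cv2.connectedComponentsWithStats(m)
i=1+np.argmax(s[1:,4]);p=W[l==i];p=p[np.isfinite(p).all(1)];p=p[p[:,2]>lo]
r=cv2.minAreaRect((p[:,:2]*1000).astype(np.float32));print(s[i],np.median(p[:,2]),np.round(r[0],1),np.round(r[1],1),r[2],cv2.boxPoints(r).round(1).tolist())
print({k:np.round(ctrl.get_obs()[k],4) for k in("t","tool_pos","tool_rot")})
E
python3 w.py w1 .042 .036 .047
```

```text
[ 252  157   55  114 5875] 0.04255200342100138 [540.4 216.7] [128.3  56.1] 7.754816055297852 [[473.1000061035156, 235.8000030517578], [480.6000061035156, 180.1999969482422], [607.7999877929688, 197.5], [600.2000122070312, 253.10000610351562]]
{'t': np.float64(1.55), 'tool_pos': array([0.5073, 0.2062, 0.2308]), 'tool_rot': array([-0.1867,  3.1349, -0.0065])}
```

View pics/w1.png

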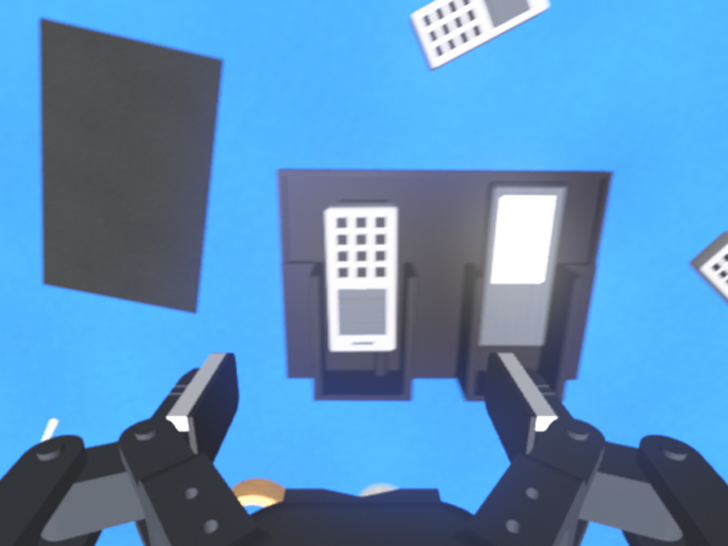

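Wrist picture: the handset is centred at (361,278), foot up at (361,207), with the two fingers at (205,390) and (525,390). Both cameras agree on 7.7° and the foot position. I'm correcting by (2.4, 5.6) mm and descending.

Emit:
{"method": "jog_arm", "body": {"steps": [{"delta_rot": [0,0,-0.8],"linear": [0.0024,0.0056,0.03],"grip": 0.085},{"delta_rot": [0,0,0],"linear": [0,0,0.045],"grip": 0.085},{"delta_rot": [0,0,0],"linear": [0,0,0.045],"grip": 0.085},{"delta_rot": [0,0,0],"linear": [0,0,0.03],"grip": 0.085},{"delta_rot": [0,0,0],"linear": [0,0,0.01],"grip": 0.085},{"delta_rot": [0,0,0],"linear": [0,0,0],"grip": 0.085},{"delta_rot": [0,0,0],"linear": [0,0,0],"grip": 0.085}]}}

```text
t: 2.25
tool_pos: [0.5024, 0.2179, 0.0731]
tool_rot: [-0.216, 3.132, 0.001]
contact_force: [0.4, -0.6, 0.1]
opening: 0.0849
grip_force: 0.0
```

Emit:
{"method": "jog_arm", "body": {"steps": [{"delta_rot": [0,0,0],"linear": [-0.0009,-0.0066,0],"grip": 0.085},{"delta_rot": [0,0,0],"linear": [0,0,0],"grip": 0.085},{"delta_rot": [0,0,0],"linear": [0,0,0],"grip": 0.085}]}}

```text
t: 2.55
tool_pos: [0.5039, 0.211, 0.0727]
tool_rot: [-0.215, 3.132, 0.001]
contact_force: [-0.1, 0.3, 0.5]
opening: 0.0849
grip_force: 0.0
```

Emit:
{"method": "jog_arm", "body": {"steps": [{"delta_rot": [0,0,0],"linear": [0,0,0.015],"grip": 0.085},{"delta_rot": [0,0,0],"linear": [0,0,0.01],"grip": 0.085},{"delta_rot": [0,0,0],"linear": [0,0,0],"grip": 0.085}]}}

```text
t: 2.85
tool_pos: [0.5008, 0.2104, 0.0433]
tool_rot: [0.216, -3.129, 0.002]
contact_force: [0.6, 0.2, -0.7]
opening: 0.0851
grip_force: 0.0
```

Emit:
{"method": "jog_arm", "body": {"steps": [{"delta_rot": [0,0,0],"linear": [0,0,0.01],"grip": 0.085},{"delta_rot": [0,0,0],"linear": [0,0,0.007],"grip": 0.085},{"delta_rot": [0,0,0],"linear": [0,0,0],"grip": 0.085},{"delta_rot": [0,0,0],"linear": [0,0,0],"grip": 0.085},{"delta_rot": [0,0,0],"linear": [0,0,0],"grip": 0.085}]}}

```text
t: 3.35
tool_pos: [0.5033, 0.2111, 0.0297]
tool_rot: [-0.216, 3.133, 0.0]
contact_force: [0.3, -0.4, -0.4]
opening: 0.085
grip_force: 0.0
```

Emit:
{"method": "jog_arm", "body": {"steps": [{"delta_rot": [0,0,0],"linear": [0,0,0.009],"grip": 0.085},{"delta_rot": [0,0,0],"linear": [0,0,0],"grip": 0.085},{"delta_rot": [0,0,0],"linear": [0,0,0],"grip": 0.085},{"delta_rot": [0,0,0],"linear": [0,0,0],"grip": 0.04},{"delta_rot": [0,0,0],"linear": [0,0,0],"grip": 0.04},{"delta_rot": [0,0,0],"linear": [0,0,0],"grip": 0.04},{"delta_rot": [0,0,0],"linear": [0,0,0],"grip": 0.04},{"delta_rot": [0,0,0],"linear": [0,0,0],"grip": 0.04},{"delta_rot": [0,0,0],"linear": [0,0,0],"grip": 0.04}], "newtons": 60}}

```text
t: 4.25
tool_pos: [0.5035, 0.2112, 0.0209]
tool_rot: [-0.216, 3.133, 0.0]
contact_force: [0.2, -0.0, 3.5]
opening: 0.0548
grip_force: 65.9
```

Emit:
{"method": "jog_arm", "body": {"steps": [{"delta_rot": [0,0,0],"linear": [0,0,-0.005],"grip": 0.04},{"delta_rot": [0,0,0],"linear": [0,0,-0.01],"grip": 0.04},{"delta_rot": [0,0,0],"linear": [0,0,-0.015],"grip": 0.04},{"delta_rot": [0,0,0],"linear": [0,0,-0.02],"grip": 0.04},{"delta_rot": [0,0,0],"linear": [0,0,-0.02],"grip": 0.04},{"delta_rot": [0,0,0],"linear": [0,0,-0.02],"grip": 0.04},{"delta_rot": [0,0,0],"linear": [0,0,-0.01],"grip": 0.04},{"delta_rot": [0,0,0],"linear": [0,0,0],"grip": 0.04},{"delta_rot": [0,0,0],"linear": [0,0,0],"grip": 0.04}]}}

```text
t: 5.15
tool_pos: [0.5026, 0.2109, 0.12]
tool_rot: [0.216, -3.134, 0.0]
contact_force: [-0.1, -0.0, -2.0]
opening: 0.0545
grip_force: 65.6
```

```bash
python3 - <<'E'
from h import *
im,W=cloud("scene"); save("s2.png",im,2,(270,100,450,280))
E
```

```text
(no output)
```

View pics/s2.png

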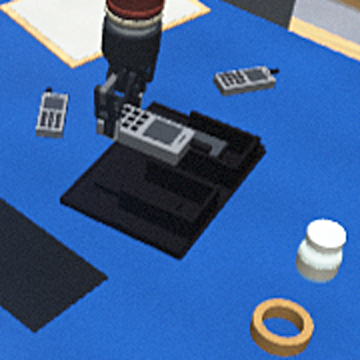

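The handset is out and held about level at (155,135), foot in the fingers. Next: over the mat.

Emit:
{"method": "jog_arm", "body": {"steps": [{"delta_rot": [0,0,0],"linear": [0.006,-0.0145,0],"grip": 0.04},{"delta_rot": [0,0,0],"linear": [0.0115,-0.028,0],"grip": 0.04},{"delta_rot": [0,0,0],"linear": [0.0115,-0.028,0],"grip": 0.04},{"delta_rot": [0,0,0],"linear": [0.0115,-0.028,0],"grip": 0.04},{"delta_rot": [0,0,0],"linear": [0.0115,-0.028,0],"grip": 0.04},{"delta_rot": [0,0,0],"linear": [0.0115,-0.028,0],"grip": 0.04},{"delta_rot": [0,0,0],"linear": [0.0115,-0.028,0],"grip": 0.04},{"delta_rot": [0,0,0],"linear": [0.006,-0.0145,0],"grip": 0.04},{"delta_rot": [0,0,0],"linear": [0,0,0],"grip": 0.04},{"delta_rot": [0,0,0],"linear": [0,0,0],"grip": 0.04}]}}

```text
t: 6.2
tool_pos: [0.4491, 0.0045, 0.1195]
tool_rot: [0.214, -3.133, -0.001]
contact_force: [0.6, -0.3, -1.2]
opening: 0.0545
grip_force: 65.5
```

Emit:
{"method": "jog_arm", "body": {"steps": [{"delta_rot": [0,0,0],"linear": [0,0,0.02],"grip": 0.04},{"delta_rot": [0,0,0],"linear": [0,0,0.03],"grip": 0.04},{"delta_rot": [0,0,0],"linear": [0,0,0.03],"grip": 0.04},{"delta_rot": [0,0,0],"linear": [0,0,0.015],"grip": 0.04},{"delta_rot": [0,0,0],"linear": [0,0,0.005],"grip": 0.04},{"delta_rot": [0,0,0],"linear": [0,0,0],"grip": 0.04},{"delta_rot": [0,0,0],"linear": [0,0,0],"grip": 0.04}]}}

```text
t: 6.9
tool_pos: [0.4507, 0.005, 0.0213]
tool_rot: [-0.217, 3.132, -0.0]
contact_force: [0.5, 0.4, -1.5]
opening: 0.0547
grip_force: 65.5
```

Emit:
{"method": "jog_arm", "body": {"steps": [{"delta_rot": [0,0,0],"linear": [0,0,0.005],"grip": 0.04},{"delta_rot": [0,0,0],"linear": [0,0,0.004],"grip": 0.04},{"delta_rot": [0,0,0],"linear": [0,0,0.003],"grip": 0.04},{"delta_rot": [0,0,0],"linear": [0,0,0],"grip": 0.04},{"delta_rot": [0,0,0],"linear": [0,0,0],"grip": 0.04}]}}

```text
t: 7.4
tool_pos: [0.4497, 0.0047, 0.0082]
tool_rot: [0.216, -3.134, -0.0]
contact_force: [0.5, 0.4, -1.6]
opening: 0.0546
grip_force: 65.5
```

Emit:
{"method": "jog_arm", "body": {"steps": [{"delta_rot": [0,0,0],"linear": [0,0,0.002],"grip": 0.04},{"delta_rot": [0,0,0],"linear": [0,0,0],"grip": 0.04}]}}

```text
t: 7.6
tool_pos: [0.4496, 0.0048, 0.0061]
tool_rot: [0.216, -3.134, -0.0]
contact_force: [-0.3, 0.8, -1.1]
opening: 0.0545
grip_force: 65.5
```

Emit:
{"method": "jog_arm", "body": {"steps": [{"delta_rot": [0,0,0],"linear": [0,0,0.001],"grip": 0.04},{"delta_rot": [0,0,0],"linear": [0,0,0],"grip": 0.04},{"delta_rot": [0,0,0],"linear": [0,0,0],"grip": 0.0854},{"delta_rot": [0,0,0],"linear": [0,0,0],"grip": 0.0854},{"delta_rot": [0,0,0],"linear": [0,0,0],"grip": 0.0854},{"delta_rot": [0,0,0],"linear": [0,0,0],"grip": 0.0854},{"delta_rot": [0,0,0],"linear": [0,0,0],"grip": 0.0854},{"delta_rot": [0,0,0],"linear": [0,0,0],"grip": 0.0854}]}}

```text
t: 8.4
tool_pos: [0.4498, 0.0047, 0.0053]
tool_rot: [-0.216, 3.134, -0.0]
contact_force: [0.8, 0.4, 0.1]
opening: 0.0853
grip_force: 0.0
```

Emit:
{"method": "jog_arm", "body": {"steps": [{"delta_rot": [0,0,0],"linear": [0,0,-0.02],"grip": 0.0854},{"delta_rot": [0,0,0],"linear": [0,0,-0.04],"grip": 0.0854},{"delta_rot": [0,0,0],"linear": [0,0,-0.04],"grip": 0.0854},{"delta_rot": [0,0,0],"linear": [0,0,-0.04],"grip": 0.0854},{"delta_rot": [0,0,0],"linear": [0,0,-0.04],"grip": 0.0854},{"delta_rot": [0,0,0],"linear": [0,0,-0.02],"grip": 0.0854},{"delta_rot": [0,0,0],"linear": [0,0,0],"grip": 0.0854},{"delta_rot": [0,0,0],"linear": [0,0,0],"grip": 0.0854},{"delta_rot": [0,0,0],"linear": [0,0,0],"grip": 0.0854}]}}

```text
t: 9.3
tool_pos: [0.4487, 0.0049, 0.2032]
tool_rot: [0.216, -3.131, -0.001]
contact_force: [-0.3, -0.1, 0.2]
opening: 0.0853
grip_force: 0.0
```

```bash
python3 w.py w2 .027 .02 .034
```

```text
[ 249  164   57  114 4016] 0.027310968519453332 [487.   10.2] [126.3  55.7] 8.078784942626953 [[420.6000061035156, 28.899999618530273], [428.3999938964844, -26.299999237060547], [553.4000244140625, -8.5], [545.5999755859375, 46.599998474121094]]
{'t': np.float64(9.35), 'tool_pos': array([0.4486, 0.0049, 0.203 ]), 'tool_rot': array([ 2.1570e-01, -3.1305e+00, -1.3000e-03])}
```

View pics/w2.png

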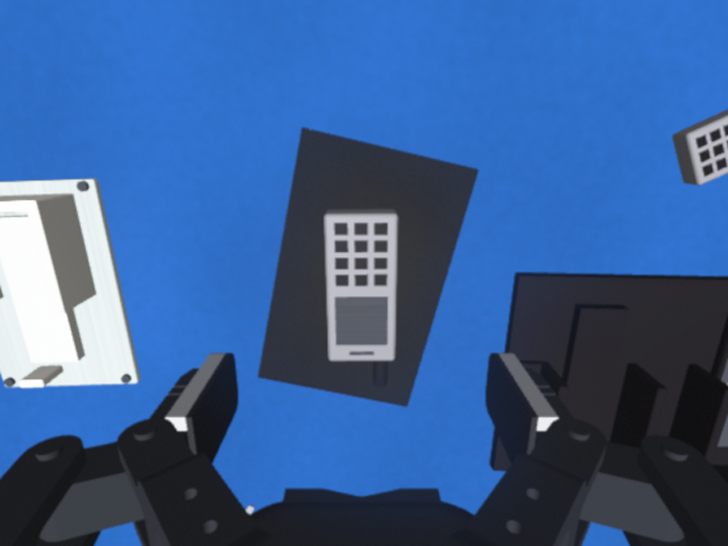

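The handset lies flat on the mat, released (body at (361,285), antenna at (380,372) toward the fingers). Now the grip at the antenna end: 71 mm along tool -x.

Emit:
{"method": "jog_arm", "body": {"steps": [{"delta_rot": [0,0,0],"linear": [-0.015,0,0],"grip": 0.0854},{"delta_rot": [0,0,0],"linear": [-0.03,0,0.02],"grip": 0.0854},{"delta_rot": [0,0,0],"linear": [-0.0265,0,0.03],"grip": 0.0854},{"delta_rot": [0,0,0],"linear": [0,0,0.045],"grip": 0.0854},{"delta_rot": [0,0,0],"linear": [0,0,0.035],"grip": 0.0854},{"delta_rot": [0,0,0],"linear": [0,0,0.015],"grip": 0.0854},{"delta_rot": [0,0,0],"linear": [0,0,0],"grip": 0.0854},{"delta_rot": [0,0,0],"linear": [0,0,0],"grip": 0.0854},{"delta_rot": [0,0,0],"linear": [0,0,0],"grip": 0.0854}]}}

```text
t: 10.25
tool_pos: [0.5224, 0.0143, 0.0628]
tool_rot: [-0.216, 3.13, -0.001]
contact_force: [-0.5, -0.5, 0.7]
opening: 0.0856
grip_force: 0.0
```

Emit:
{"method": "jog_arm", "body": {"steps": [{"delta_rot": [0,0,0],"linear": [0,0,0.015],"grip": 0.0854},{"delta_rot": [0,0,0],"linear": [0,0,0.01],"grip": 0.0854},{"delta_rot": [0,0,0],"linear": [0,0,0],"grip": 0.0854},{"delta_rot": [0,0,0],"linear": [0,0,0],"grip": 0.0854},{"delta_rot": [0,0,0],"linear": [0,0,0],"grip": 0.0854},{"delta_rot": [0,0,0],"linear": [0,0,0],"grip": 0.0854}]}}

```text
t: 10.85
tool_pos: [0.5209, 0.0145, 0.0357]
tool_rot: [-0.216, 3.133, -0.0]
contact_force: [0.5, 0.1, 0.3]
opening: 0.0857
grip_force: 0.0
```

Emit:
{"method": "jog_arm", "body": {"steps": [{"delta_rot": [0,0,0],"linear": [0.0017,0,0.012],"grip": 0.0854},{"delta_rot": [0,0,0],"linear": [0,0,0.01],"grip": 0.0854},{"delta_rot": [0,0,0],"linear": [0,0,0.007],"grip": 0.0854},{"delta_rot": [0,0,0],"linear": [0,0,0],"grip": 0.0854},{"delta_rot": [0,0,0],"linear": [0,0,0],"grip": 0.0854},{"delta_rot": [0,0,0],"linear": [0,0,0],"grip": 0.0854}]}}

```text
t: 11.45
tool_pos: [0.5192, 0.0143, 0.0066]
tool_rot: [-0.216, 3.134, -0.0]
contact_force: [-0.5, 0.5, 0.1]
opening: 0.0856
grip_force: 0.0
```

Emit:
{"method": "jog_arm", "body": {"steps": [{"delta_rot": [0,0,0],"linear": [0,0,0],"grip": 0.04},{"delta_rot": [0,0,0],"linear": [0,0,0],"grip": 0.04},{"delta_rot": [0,0,0],"linear": [0,0,0],"grip": 0.04},{"delta_rot": [0,0,0],"linear": [0,0,0],"grip": 0.04},{"delta_rot": [0,0,0],"linear": [0,0,0],"grip": 0.04},{"delta_rot": [0,0,0],"linear": [0,0,0],"grip": 0.04},{"delta_rot": [0,0,0],"linear": [0,0,0],"grip": 0.04}]}}

```text
t: 12.15
tool_pos: [0.5197, 0.0142, 0.0071]
tool_rot: [-0.216, 3.133, -0.0]
contact_force: [-0.5, -0.8, 6.0]
opening: 0.0543
grip_force: 65.8
```

Emit:
{"method": "jog_arm", "body": {"steps": [{"delta_rot": [0,0,0],"linear": [0,0,-0.005],"grip": 0.04},{"delta_rot": [0,0,0],"linear": [0,0,-0.015],"grip": 0.04},{"delta_rot": [0,0,0],"linear": [0,0,-0.03],"grip": 0.04},{"delta_rot": [0,0,0],"linear": [0,0,-0.03],"grip": 0.04},{"delta_rot": [0,0,0],"linear": [0,0,-0.03],"grip": 0.04},{"delta_rot": [0,0,-1.6],"linear": [0,0,-0.01],"grip": 0.04},{"delta_rot": [0,0,0],"linear": [0,0,0],"grip": 0.04},{"delta_rot": [0,0,0],"linear": [0,0,0],"grip": 0.04}]}}

```text
t: 12.95
tool_pos: [0.518, 0.0144, 0.125]
tool_rot: [0.26, -3.129, -0.001]
contact_force: [-0.9, -0.1, -1.3]
opening: 0.0547
grip_force: 65.2
```

Emit:
{"method": "jog_arm", "body": {"steps": [{"delta_rot": [0,0,0],"linear": [0.0034,-0.0154,0],"grip": 0.04},{"delta_rot": [0,0,0],"linear": [0,-0.029,0],"grip": 0.04},{"delta_rot": [0,0,0],"linear": [0,-0.029,0],"grip": 0.04},{"delta_rot": [0,0,0],"linear": [0,-0.029,0],"grip": 0.04},{"delta_rot": [0,0,0],"linear": [0,-0.029,0],"grip": 0.04},{"delta_rot": [0,0,0],"linear": [0,-0.029,0],"grip": 0.04},{"delta_rot": [0,0,0],"linear": [0,-0.029,0],"grip": 0.04},{"delta_rot": [0,0,0],"linear": [0,-0.029,0],"grip": 0.04},{"delta_rot": [0,0,0],"linear": [0,-0.029,0],"grip": 0.04},{"delta_rot": [0,0,0],"linear": [0,-0.0154,0],"grip": 0.04}]}}

```text
t: 13.95
tool_pos: [0.5577, -0.2467, 0.1236]
tool_rot: [0.257, -3.128, -0.003]
contact_force: [0.3, 0.1, -1.4]
opening: 0.0548
grip_force: 65.2
```

Emit:
{"method": "jog_arm", "body": {"steps": [{"delta_rot": [0,0,0],"linear": [0,0,0],"grip": 0.04},{"delta_rot": [0,0,0],"linear": [0,0,0],"grip": 0.04},{"delta_rot": [0,0,0],"linear": [0,0,0],"grip": 0.04},{"delta_rot": [0,0,0],"linear": [0,0,0],"grip": 0.04}]}}

```text
t: 14.35
tool_pos: [0.5587, -0.2442, 0.1261]
tool_rot: [0.262, -3.13, -0.001]
contact_force: [0.2, 0.4, -1.3]
opening: 0.0547
grip_force: 65.1
```

```bash
python3 - <<'E'
from h import *
print({k:np.round(ctrl.get_obs()[k],4) for k in("t","tool_pos","tool_rot")})
im,W=cloud("wrist"); np.savez("w3",im=im,W=W)
o=ctrl.get_obs(); y0=np.deg2rad(9.5)
# nest frame per estimate
d=W-[.525,-.251,0]; L=np.stack([d[...,0]*np.cos(y0)+d[...,1]*np.sin(y0),-d[...,0]*np.sin(y0)+d[...,1]*np.cos(y0),d[...,2]],-1)*1000
def rep(n,m):
    p=L[m]; 
    if len(p)<10: print(n,len(p));return
    r=cv2.minAreaRect(p[:,:2].astype(np.float32)); print(n,len(p),"z",np.percentile(p[:,2],[5,50,95]).round(1),"x",np.percentile(p[:,0],[1,50,99]).round(1),"y",np.percentile(p[:,1],[1,99]).round(1),np.round(r[0],1),np.round(r[1],1),round(r[2],1))
x,y,z=L[...,0],L[...,1],L[...,2]
near=(abs(x)<110)&(abs(y)<70)
rep("wallL",near&(z>44)&(z<53)&(y>28)&(x>-60)); rep("wallR",near&(z>44)&(z<53)&(y<-28)&(x>-60)); rep("foot",near&(z>44)&(z<53)&(x<-62)&(abs(y)<30))
rep("stop",near&(z>29)&(z<38)&(x>60))
h=near&(z>105)&(z<165)&(im.min(-1)>80)
rep("handset",h)
p=L[h&(z>125)&(abs(y)<25)&(x<10)]; A=np.c_[p[:,:2],np.ones(len(p))]
print("plane",np.linalg.lstsq(A,p[:,2],rcond=None)[0] if len(p) else 0)
save("w3.png",im,1.3)
E
```

```text
{'t': np.float64(14.35), 'tool_pos': array([ 0.5587, -0.2442,  0.1261]), 'tool_rot': array([ 2.6180e-01, -3.1303e+00, -8.0000e-04])}
wallL 0
wallR 0
foot 398 z [48.9 50.2 51.3] x [-76.6 -75.6 -74.6] y [-29.3  29.1] [-75.6  -0.1] [ 2.2 59.7] 0.2
stop 0
handset 42738 z [145.2 146.6 148. ] x [-60.2 -11.9  59.1] y [-28.2  30.8] [5.1 1.1] [132.8  72.7] 0.2
plane [2.67295608e-03 2.64177282e-03 1.46721365e+02]
```

View pics/w3.png

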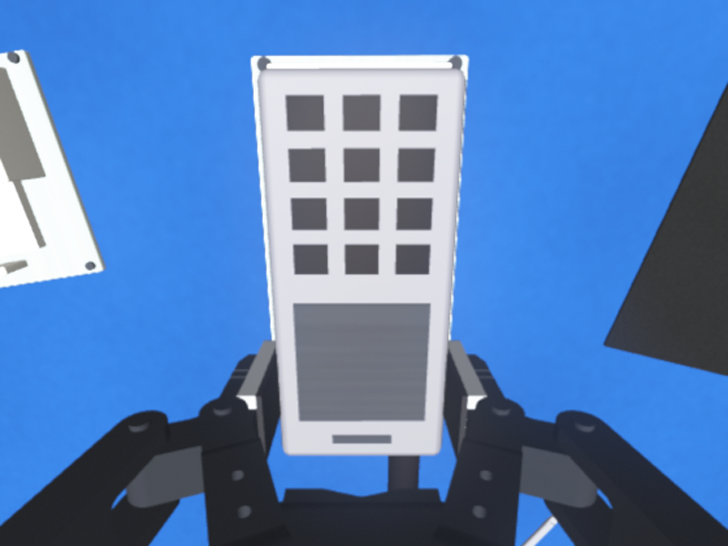

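The held handset covers the nest, antenna out at the open end (405,475), keys toward the foot wall. It is level, and within 1–2 mm and 0.3° of the nest frame. I'm shifting 1 mm and lowering.

Emit:
{"method": "jog_arm", "body": {"steps": [{"delta_rot": [0,0,0],"linear": [0,-0.001,0.01],"grip": 0.04},{"delta_rot": [0,0,0],"linear": [0,0,0.02],"grip": 0.04},{"delta_rot": [0,0,0],"linear": [0,0,0.02],"grip": 0.04},{"delta_rot": [0,0,0],"linear": [0,0,0.015],"grip": 0.04},{"delta_rot": [0,0,0],"linear": [0,0,0.01],"grip": 0.04},{"delta_rot": [0,0,0],"linear": [0,0,0.01],"grip": 0.04},{"delta_rot": [0,0,0],"linear": [0,0,0.005],"grip": 0.04},{"delta_rot": [0,0,0],"linear": [0,0,0],"grip": 0.04},{"delta_rot": [0,0,0],"linear": [0,0,0],"grip": 0.04},{"delta_rot": [0,0,0],"linear": [0,0,0],"grip": 0.04}]}}

```text
t: 15.4
tool_pos: [0.5597, -0.2468, 0.0373]
tool_rot: [-0.26, 3.129, -0.002]
contact_force: [-0.9, -0.8, -1.1]
opening: 0.0547
grip_force: 65.2
```

Emit:
{"method": "jog_arm", "body": {"steps": [{"delta_rot": [0,0,0],"linear": [0,0,0.004],"grip": 0.04},{"delta_rot": [0,0,0],"linear": [0,0,0.004],"grip": 0.04},{"delta_rot": [0,0,0],"linear": [0,0,0.003],"grip": 0.04},{"delta_rot": [0,0,0],"linear": [0,0,0.002],"grip": 0.04},{"delta_rot": [0,0,0],"linear": [0,0,0],"grip": 0.04},{"delta_rot": [0,0,0],"linear": [0,0,0],"grip": 0.04},{"delta_rot": [0,0,0],"linear": [0,0,0],"grip": 0.04}]}}

```text
t: 16.1
tool_pos: [0.5591, -0.2465, 0.0235]
tool_rot: [-0.26, 3.131, -0.0]
contact_force: [-0.2, 0.0, -1.6]
opening: 0.055
grip_force: 65.2
```

Emit:
{"method": "jog_arm", "body": {"steps": [{"delta_rot": [0,0,0],"linear": [0,0,0.001],"grip": 0.04},{"delta_rot": [0,0,0],"linear": [0,0,0.001],"grip": 0.04},{"delta_rot": [0,0,0],"linear": [0,0,0],"grip": 0.04},{"delta_rot": [0,0,0],"linear": [0,0,0],"grip": 0.04}]}}

```text
t: 16.5
tool_pos: [0.5593, -0.2466, 0.0221]
tool_rot: [-0.26, 3.131, -0.0]
contact_force: [-2.1, 1.5, 4.3]
opening: 0.0546
grip_force: 65.9
```

Contact with the floor (+4.3 N). Releasing and backing out.

Emit:
{"method": "jog_arm", "body": {"steps": [{"delta_rot": [0,0,0],"linear": [0,0,0],"grip": 0.0854},{"delta_rot": [0,0,0],"linear": [0,0,0],"grip": 0.0854},{"delta_rot": [0,0,0],"linear": [0,0,0],"grip": 0.0854},{"delta_rot": [0,0,0],"linear": [0,0,0],"grip": 0.0854},{"delta_rot": [0,0,0],"linear": [0,0,0],"grip": 0.0854},{"delta_rot": [0,0,0],"linear": [0,0,0],"grip": 0.0854}]}}

```text
t: 17.1
tool_pos: [0.559, -0.2464, 0.0212]
tool_rot: [0.26, -3.131, -0.0]
contact_force: [-0.8, 0.3, -0.3]
opening: 0.0852
grip_force: 0.0
```

Emit:
{"method": "jog_arm", "body": {"steps": [{"delta_rot": [0,0,0],"linear": [0,0,-0.015],"grip": 0.0854},{"delta_rot": [0,0,0],"linear": [0,0,-0.03],"grip": 0.0854},{"delta_rot": [0,0,0],"linear": [0,0,-0.04],"grip": 0.0854},{"delta_rot": [0,0,0],"linear": [0,0,-0.04],"grip": 0.0854},{"delta_rot": [0,0,0],"linear": [0.03,0,-0.03],"grip": 0.0854},{"delta_rot": [0,0,0],"linear": [0.03,0,-0.015],"grip": 0.0854},{"delta_rot": [0,0,0],"linear": [0,0,0],"grip": 0.0854},{"delta_rot": [0,0,0],"linear": [0,0,0],"grip": 0.0854},{"delta_rot": [0,0,0],"linear": [0,0,0],"grip": 0.0854},{"delta_rot": [0,0,0],"linear": [0,0,0],"grip": 0.0854}]}}

```text
t: 18.1
tool_pos: [0.4999, -0.2558, 0.1901]
tool_rot: [0.261, -3.129, -0.002]
contact_force: [0.5, -0.2, -0.8]
opening: 0.0853
grip_force: 0.0
```

```bash
python3 w.py w4 .042 .036 .047; python3 - <<'E'
import numpy as np
z=np.load("w4.npz"); W=z["W"]; y0=np.deg2rad(9.5); d=W-[.525,-.251,0]
x=(d[...,0]*np.cos(y0)+d[...,1]*np.sin(y0))*1e3; y=(-d[...,0]*np.sin(y0)+d[...,1]*np.cos(y0))*1e3; h=W[...,2]*1e3
m=(abs(x)<58)&(abs(y)<25)&(h>25)&(h<60)
print(np.linalg.lstsq(np.c_[x[m],y[m],np.ones(m.sum())],h[m],rcond=None)[0])
E
```

```text
[ 245  155   63  127 6570] 0.04241153596071828 [ 527.  -252.2] [126.8  56.1] 9.429299354553223 [[459.8999938964844, -234.89999389648438], [469.1000061035156, -290.29998779296875], [594.2000122070312, -269.5], [585.0, -214.10000610351562]]
{'t': np.float64(18.15), 'tool_pos': array([ 0.4999, -0.2558,  0.1901]), 'tool_rot': array([ 2.6070e-01, -3.1292e+00, -2.2000e-03])}
[-1.69151611e-03 -3.06791632e-03  4.26460799e+01]
```

View pics/w4.png

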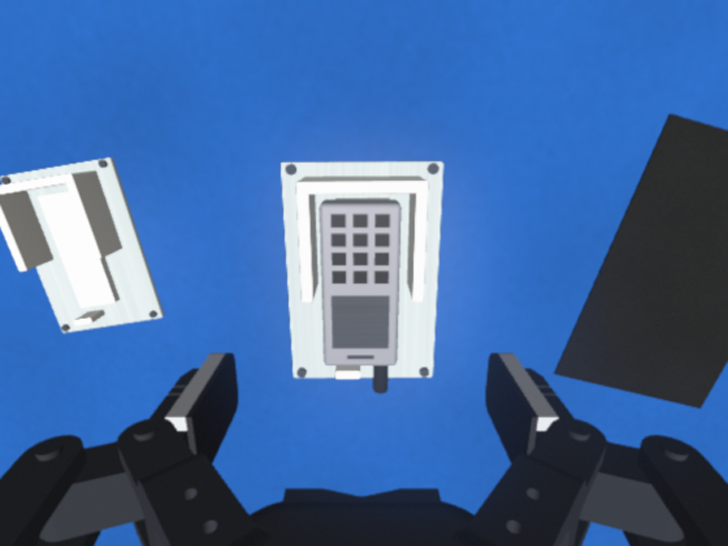

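The handset lies flat in the nest at (360,283), top at 42.5 mm, centred and in line. Its antenna is out at (380,378) beside the stop at (347,372), and the fingers are clear. Handing in.

```bash
python3 -c "
from station import ctrl
print(ctrl.finish_job())"
```

```text
the job is handed in; nothing more can be done
None
```

The handset was laid on the mat, re-gripped by its antenna end and set down in the larger nest. The last look showed it flat, centred to about 2 mm, in line and released. The phone was never touched, and the job was handed in at about 18 s; no verdict came back.

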